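# Close the display box on the craft stall

### The arm

A 7-joint arm with a two-finger parallel gripper is mounted at the origin on the work surface. World frame = base frame: x ahead of the robot, y to its left, z up, the work surface at z = 0. Lengths are in m, angles in rad, forces in N, time in s.
With the tool pointing down it reaches from about 0.425 to 0.925 m from the base axis. Payload 6.8 kg.
Tool frame: the origin (TCP) lies midway between the tips of the shut fingers; the grasp point (between the pads) lies 19 mm behind it (r.grip_point_offset is the distance from the TCP to the grasp point, in m); z points along the fingers, y is the direction in which the jaws open and shut (so a half turn about z gives the same grasp; the last joint's range is limited). The gripper opens to 85 mm and grips with 20 to 120 N. Pads are 22 mm wide; open, the fingers measure 114 mm over their backs; the gripper's body (76 mm by 85 mm) begins 54 mm behind the grasp point. The pads swing forward as they close: fully open they stand 13 mm farther back than shut.
Start: joints at [1.241, 0.477, 0.022, 1.555, -0.011, 1.109, -0.083], TCP at [0.148, -0.658, 0.231] pointing down, gripper open.
Joint ranges: [-2.96, 2.96], [-0.34, 2.1], [-1.41, 1.46], [0.24, 2.44], [-1.37, 4.51], [0.17, 1.92], [-2.96, 2.96]. Speed limits (rad/s): [2.39, 2.39, 3.14, 3.14, 3.14, 3.14, 3.14].

### API

Orientations are given as a rotation vector (axis times angle).
In Python, from bench import r, grab_frame, camera_params gives the robot as it stands.
- The arm moves only by the tool carry_out, never from a script. Its argument "motion" is text: rows parted by semicolons, each of 5 numbers parted by spaces: the closure, from 0 (fully open) to 1 (shut), then the shift along the tool's x, y, z in mm, then the turn about the tool's z in rad. In form: fingers dx dy dz twist; .... A call has exactly 8 rows; each row shifts and turns the commanded pose from where the row before left it, along the tool's axes as they then stand; what a row does not reach is not made up. A row lasts 1/8 s, in which the tool goes at most 62.5 mm and 10.7 degrees, less where a joint would pass 70% of its speed; a pose out of reach is approached as far as the arm can. A call with a gripper value outside its range is refused whole. The fingers move at their own pace and stop on an object; "newtons" is the grip in N (left out, the last holds). Time passes only in rows, so rows that do not move let the fingers close, or fill a call up. It gives the time, the measured TCP pose, the force and the opening at its end, in the units of the state.
- r.get_obs(): the state, without advancing time (a new reading comes with each control period).
- grab_frame(name): name is "scene" or "top" or "wrist"; returns the picture (420x560x3 uint8, red, green, blue); there is no depth.
- camera_params(name): a dict with "fx", "fy", "cx", "cy" (pixels), "k1" (the pictures are not rectified: a ray, as slopes to the right and down, at radius r is drawn at 1 + k1 r^2 times it, then the intrinsics apply), "eye" and "attitude" of the camera in the world. Camera axes: x right, y down, z forward; pixel columns grow to the right and rows downward; lengths in m; the calibration is good to about 2 mm. A picture is of the moment at which its call begins: read the wrist's pose just before it. camera_params takes no time and is no camera call; for the wrist camera it gives the pose at the moment of the call.
- r.hand_in(): hands the job in, once; it reports no verdict.
The state is a dict: "clock": time; "joints": joint angles; "qvel": joint speeds; "tau": joint torques, N m; "tcp_pos": TCP position; "orientation": TCP orientation; "contact_force": force on the tool from outside, world axes, zero at the start; "moment": the same for the moment, N m; "grip_width": finger opening in m.
Only numpy, scipy, OpenCV 4.12 (cv2) and the standard library are available. Lean on these libraries where they do the work, as an engineer would, in place of code of your own. Each camera call takes 0.05 s, during which the arm holds its last target.

### The job

The slim wooden pen case has been left lying across the open display box, in the way of its lid. Lay the pen case gently down in the compartment that holds only the cork pad (do not drop it in), then push the hinged lid over and lower it fully closed without slamming it. Leave the other goods, in the box and around it, where they are.

Things in the scene. Friction and masses are not known exactly. Their poses are not given: they have to be found in the camera images.
- casket: wooden display box fixed to the table, 180 (its x) x 266 (y) x 65 mm high; origin: centre of its underside, z up. Open top; walls, floor and two full-height dividers 5 mm thick. Three compartments, each 170 (x) x 82 mm (y), centred at y = -87, 0, +87 mm. The lid is hinged along the +x rim, which lies to the far left or left seen from the robot (yaw 0.9 to 2.1 rad); a small brass plate is on the -x front
- lid (a joint): lid angle, rad: 0 = closed flat on the rim, 1.57 = upright, 1.95 = leaning fully back. The hinge is stiff: the lid stays where it is left at any angle and takes about 0.5 to 4 N at its free edge to move
- lid_hinge (a point): point on the hinge line, middle of its length, at the lid's underside: on the box at its x = +90 mm, y = 0, 65.5 mm above the table. The lid swings about the box's y axis through it
- lid_edge (a point): middle of the lid's free edge, on its outer face. The lid is a flat slab 180 x 266 x 12 mm without handle, a dark wood frame with a clear pane; to touch it is solid and flat all over. At angle a this point lies from the hinge, in the box's x and z, at (-180 cos a + 12 sin a, 180 sin a + 12 cos a) mm
- pen_case: slim light-wood pen case, 135 (its x) x 26 (y) x 24 mm high, about 90 g; origin at the centre of its underside. At first it lies on top of the two dividers, 65 mm above the table, roughly along the hinge direction, nearer the box's front than its hinge; its long axis within 0.35 rad of the hinge direction
- pad: flat cork pad 110 (x) x 60 (y) x 5 mm thick lying loose on the floor of the one compartment that is otherwise empty; origin at the centre of its underside, x and y as the box's
- round_tin: round metal tin, 58 mm across, 38 mm high, standing in another compartment; origin under its centre. Stays there
- trinket_box: small rectangular white ceramic trinket box 79 x 54 x 38 mm standing in another compartment; origin under its centre. Stays there
- vase: terracotta vase, 72 mm across, 125 mm high, standing on the table close to the box's front or behind its hinge side; origin under its centre. Bystander
- box_stack: stack of three round gift boxes (one piece), 80 mm across at the foot, 120 mm high, on the table close to the box's front or behind its hinge side; origin under its centre. Bystander
- gift_box: flat card gift box with a cloth-covered top, 74 x 114 x 52 mm high, on the table behind the hinge side; origin under its centre. Bystander
- bowl: small wooden bowl, 90 mm across, 40 mm high, on the table close to the box's front or behind its hinge side; origin under its centre. Bystander

How it is judged:
On the way, in this order (a step that is already met when the one before it is completed fails the run):
1. the pen case lies released in the compartment with the cork pad (y of pen_case in the frame of pad between -0.044 and 0.044 m and x of pen_case in the frame of casket between -0.028 and 0.028 m and z of pen_case in the frame of casket below 0.022 m and linear speed of pen_case below 0.03 m/s and contact force between the fingers and pen_case below 0.1 N), for 0.2 s.
2. the lid is fully closed (value of joint lid below 0.04 rad), for 0.2 s.
At the end, for the whole second after the job is handed in: the pen case lies at rest on the cork pad's compartment floor, between its walls (origin less than 22 mm above the box's underside, across the box within 44 mm of the pad's centre line, along it within 28 mm of the box's middle), and the lid is closed (below 0.04 rad) and still (all of step 1 and value of joint lid below 0.04 rad and velocity of joint lid between -0.05 and 0.05 rad/s); the robot touches nothing.
It fails at once if the pen case was dropped or thrown into the box (over 0.75 m/s below the rim) (z of pen_case in the frame of casket below 0.055 m and linear speed of pen_case above 0.75 m/s).
It fails at once if the lid was slammed (faster than 2 rad/s in its last 0.3 rad) (value of joint lid below 0.3 rad and velocity of joint lid below -2 rad/s).
It fails at once if other goods round the box were shifted over 30 mm or tipped (distance of any of vase, box_stack, gift_box, bowl from where it was at the start of the episode above 0.03 m or angle between any of vase, box_stack, gift_box, bowl's own z axis and vertical above 0.35 rad).
It fails at once if the tin or trinket box in the box was shifted over 30 mm (distance of any of round_tin, trinket_box from where it was at the start of the episode above 0.03 m).
It also fails if it takes over 64 s, if anything falls off the work surface, if the arm or the gripper's body presses on something with over 40 N, if the wrist force passes 120 N, or if a joint passes its speed limit or range.

## Working session

There is one attempt and no reset: what is moved stays moved. The work goes in short steps, Python scripts to look and compute and a tool call to move; the robot and the scene stay as the last step left them, time stands still between calls to the robot, and variables do not carry over. Pictures are saved under pics/ and viewed, and the job is handed in when it is done.

Besides the shell and the picture viewer there is one more tool, called after "Call:" as name(argument=value, ...) on one line, values as JSON. carry_out: Moves the arm, as the interface text tells. Its arguments: {"type":"object","properties":{"motion":{"type":"string"},"newtons":{"type":"number"}},"required":["motion"]}

```bash
ls; mkdir -p pics
python3 - <<'E'
from bench import r, grab_frame, camera_params
import cv2
for n in ("scene","top"):
    im=grab_frame(n); cv2.imwrite(f"pics/{n}0.png",im[:,:,::-1]); print(n,camera_params(n))
print(r.get_obs())
E
```

```text
pics
scene {'fx': 525.4893797971703, 'fy': 525.4893797971703, 'cx': 282.8409150455539, 'cy': 210.0759124476226, 'k1': -0.07622903490694943, 'eye': array([ 1.19239533, -0.27971095,  0.58416152]), 'attitude': array([-1.93684819, -1.23088333,  0.62992652])}
top {'fx': 381.3239101697723, 'fy': 381.3239101697723, 'cx': 282.9829941571211, 'cy': 209.59872531457444, 'k1': -0.09715080229258134, 'eye': array([ 0.50583812, -0.00457556,  0.71076753]), 'attitude': array([-2.18569658,  2.19821363, -0.12042796])}
{'clock': 0.1, 'joints': array([ 1.24088525,  0.47775531,  0.02234362,  1.55637375, -0.01148838,
        1.10929915, -0.08313575]), 'qvel': array([ 0.00045727, -0.0016329 ,  0.00023198, -0.0026482 , -0.00090821,
        0.00021722, -0.0008987 ]), 'tau': array([ 4.09084372e-03, -5.97763002e+01,  1.61363494e+00, -2.81953436e+01,
        1.28515330e-02,  5.07298711e-03, -2.91942752e-05]), 'tcp_pos': array([ 0.14836108, -0.65793186,  0.23038863]), 'orientation': array([-3.12062765e+00, -3.47502549e-01,  5.08942722e-04]), 'contact_force': array([0.12212168, 0.09125792, 0.84065022]), 'moment': array([0.04230613, 0.00738166, 0.00933371]), 'grip_width': 0.0852925009280767}
```

View pics/scene0.png

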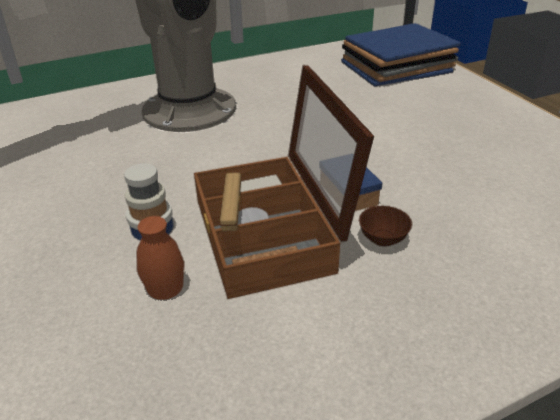

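View pics/top0.png

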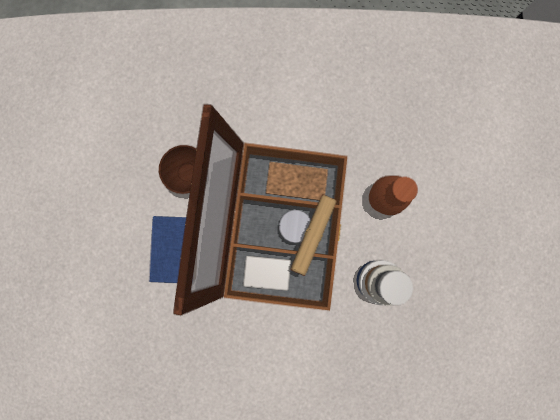

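```bash
cat > h.py <<'E'
import numpy as np, cv2
from scipy.spatial.transform import Rotation as R
from bench import r, grab_frame, camera_params
def proj(P,c):
    P=np.atleast_2d(P); q=(P-c['eye'])@R.from_rotvec(c['attitude']).as_matrix()
    s=q[:,:2]/q[:,2:]; s=s*(1+c['k1']*(s**2).sum(1,keepdims=True))
    return s*[c['fx'],c['fy']]+[c['cx'],c['cy']]
def unproj(uv,z,c):
    uv=np.atleast_2d(np.float64(uv)); d=(uv-[c['cx'],c['cy']])/[c['fx'],c['fy']]; s=d.copy()
    for _ in range(20): s=d/(1+c['k1']*(s**2).sum(1,keepdims=True))
    w=np.c_[s,np.ones(len(s))]@R.from_rotvec(c['attitude']).as_matrix().T
    return c['eye']+w*((z-c['eye'][2])/w[:,2:])
E
python3 - <<'E'
from h import *
im=cv2.imread("pics/top0.png"); z=cv2.resize(im[95:320,165:365],None,fx=2.6,fy=2.6,interpolation=cv2.INTER_CUBIC); cv2.imwrite("pics/topz.png",z)
c=camera_params("top")
for n,p,zz in [("c0",(245,145),.065),("c1",(346,156),.065),("c2",(330,308),.065),("c3",(226,296),.065)]: print(n,unproj(p,zz,c).round(4))
E
```

```text
c0 [[0.6715 0.0426 0.065 ]]
c1 [[ 0.6522 -0.1323  0.065 ]]
c2 [[ 0.3928 -0.1003  0.065 ]]
c3 [[0.4147 0.0741 0.065 ]]
```

View pics/topz.png

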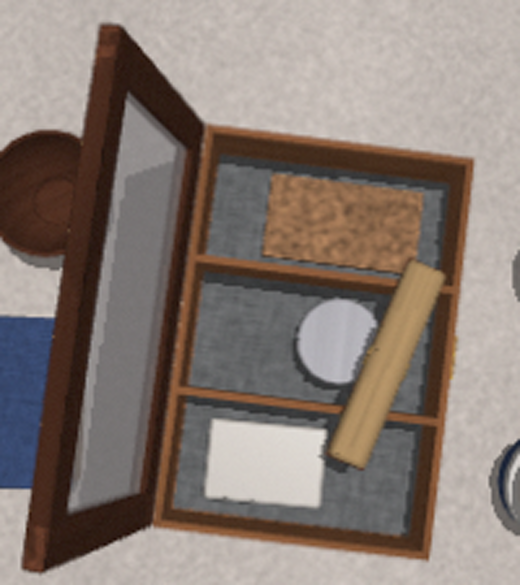

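Run:
```python
from h import *
from scipy.optimize import least_squares
c=camera_params("top")
f=lambda p: np.array(p)/2.6+[165,95]-0.3
bc=f([(208,126),(473,160),(428,558),(155,523)])
loc=np.array([[.09,-.133],[-.09,-.133],[-.09,.133],[.09,.133]])
def pl(p,l): 
    a=p[2]; return l@np.array([[np.cos(a),np.sin(a)],[-np.sin(a),np.cos(a)]])+p[:2]
W=unproj(bc,.065,c)[:,:2]
s=least_squares(lambda p:(pl(p,loc)-W).ravel(),[.53,-.03,1.46]); B=s.x; print("box",B.round(4),(s.fun*1000).round(1))
# pen
pw=unproj(f([(412,259),(445,272),(363,467),(330,456)]),.089,c)[:,:2]
m=pw.mean(0); d=(pw[0]+pw[1]-pw[2]-pw[3])/2; print("pen",m.round(4),np.linalg.norm(d),np.arctan2(d[1],d[0]), np.linalg.norm(pw[0]-pw[1]))
def tobox(w): 
    a=B[2]; return (w-B[:2])@np.array([[np.cos(a),-np.sin(a)],[np.sin(a),np.cos(a)]])
print("pen in box",tobox(m))
pad=unproj(f([(270,172),(423,193),(415,272),(262,255)]),.01,c)[:,:2]; print("pad",pad.mean(0),tobox(pad.mean(0)))
print("lid edge dims: project for angles")
for a in np.arange(1.5,1.96,.05):
    P=[]
    for y in(-.133,.133):
        for t in(.012,0):
            bx=.09-.18*np.cos(a)+t*np.sin(a); z=.0655+.18*np.sin(a)+t*np.cos(a)
            q=pl(B,np.array([[bx,y]]))[0]; P.append([*q,z])
    print(round(a,2),((proj(P,c)-[165,95])*2.6).round(0).tolist())
# bystanders
for n,p,z in [("vase rim",(405,190),.125),("stack top",(395,289),.12),("bowl",(184,170),.04)]: print(n,unproj(p,z,c)[0,:2], tobox(unproj(p,z,c)[0,:2]))
o=r.get_obs(); print(R.from_rotvec(o['orientation']).as_matrix().round(3))
print("target", pl(B,np.array([[0,-.087]])))
```

```text
box [ 0.533  -0.0281  1.4397] [ 1.9  0.6  1.3 -1.3 -1.2 -0.8 -2.   1.5]
pen [ 0.5168 -0.0719] 0.13380912372404344 -0.40971193173603915 0.022533627391481112
pen in box [-0.04549737  0.01037507]
pad [ 0.61829968 -0.04927345] [-0.00983326 -0.0873012 ]
lid edge dims: project for angles
1.5 [[181.0, 27.0], [205.0, 30.0], [103.0, 582.0], [129.0, 585.0]]
1.55 [[162.0, 24.0], [187.0, 28.0], [84.0, 579.0], [110.0, 583.0]]
1.6 [[144.0, 23.0], [168.0, 25.0], [65.0, 577.0], [91.0, 580.0]]
1.65 [[126.0, 21.0], [150.0, 24.0], [47.0, 574.0], [72.0, 577.0]]
1.7 [[109.0, 20.0], [132.0, 22.0], [29.0, 570.0], [53.0, 574.0]]
1.75 [[92.0, 20.0], [115.0, 21.0], [12.0, 567.0], [35.0, 571.0]]
1.8 [[75.0, 19.0], [98.0, 20.0], [-5.0, 564.0], [18.0, 568.0]]
1.85 [[59.0, 19.0], [81.0, 20.0], [-21.0, 560.0], [1.0, 565.0]]
1.9 [[44.0, 20.0], [65.0, 20.0], [-36.0, 556.0], [-15.0, 561.0]]
1.95 [[30.0, 21.0], [50.0, 20.0], [-50.0, 553.0], [-31.0, 558.0]]
vase rim [ 0.58454168 -0.21352919] [-0.17709287 -0.07531067]
stack top [ 0.42964751 -0.19478625] [-0.1787644   0.08070443]
bowl [0.63305689 0.15306479] [ 0.1926974  -0.07547451]
[[ 0.976  0.22  -0.001]
 [ 0.22  -0.976  0.002]
 [-0.    -0.002 -1.   ]]
target [[ 0.61928684 -0.03948523]]
```

Call:
carry_out(motion="0.4 20 -20 0 0; 0.4 30 -30 0 0; 0.4 30 -30 0 0; 0.4 30 -30 0 0; 0.4 30 -30 0 0; 0.4 30 -30 0 0; 0.4 30 -30 0 0; 0.4 30 -30 0 0", newtons=30)

```text
clock: 1.1
tcp_pos: [0.3227, -0.3821, 0.2311]
orientation: [-3.122, -0.348, 0.0]
contact_force: [0.5, 0.5, -0.3]
grip_width: 0.0514
```

Call:
carry_out(motion="0.4 30 -30 0 0; 0.4 30 -30 0 0; 0.4 30 -30 0 0; 0.4 30 -30 0 0; 0.4 30 -30 0 0; 0.4 30 -30 0 0; 0.4 30 -30 0 0; 0.4 25 -25 0 0")

```text
clock: 2.1
tcp_pos: [0.5003, -0.101, 0.2311]
orientation: [-3.122, -0.349, 0.0]
contact_force: [0.5, 0.2, -0.3]
grip_width: 0.0512
```

Call:
carry_out(motion="0.4 0 0 0 0.1; 0.4 0 0 0 0.1; 0.4 0 0 0 0.1; 0.4 0 0 0 0.1; 0.4 0 0 0 0.1; 0.4 0 0 0 0.1; 0.4 0 0 0 0.03; 0.4 0 0 0 0")

```text
clock: 3.1
tcp_pos: [0.4997, -0.1026, 0.2311]
orientation: [3.077, -0.635, -0.001]
contact_force: [0.8, 0.2, -0.1]
grip_width: 0.0512
```

```bash
cat > st.py <<'E'
from h import *
def st(w=None,ang=None):
    o=r.get_obs(); M=R.from_rotvec(o['orientation']).as_matrix()
    print("t",o['clock'],"tcp",o['tcp_pos'].round(4),"xang",np.arctan2(M[1,0],M[0,0]).round(3),"z",M[:,2].round(3),"F",o['contact_force'].round(2),"w",o['grip_width'].round(4),"j",o['joints'].round(2))
    if w is not None: print("shift mm",((np.array(w)-o['tcp_pos'])@M*1000).round(1))
E
python3 - <<'E'
from st import *
st([.517,-.072,.069])
c=camera_params("wrist"); im=grab_frame("wrist"); cv2.imwrite("pics/w1.png",im[:,:,::-1]); print(c)
E
```

```text
Traceback (most recent call last):
  File "st.py", line 4, in st
    print("t",o['clock'],"tcp",o['tcp_pos'].round(4),"xang",np.arctan2(M[1,0],M[0,0]).round(3),"z",M[:,2].round(3),"F",o['contact_force'].round(2),"w",o['grip_width'].round(4),"j",o['joints'].round(2))
                                                                                                                                                       ^^^^^^^^^^^^^^^^^^^^^
AttributeError: 'float' object has no attribute 'round'
```

```bash
sed -i "s/o\['grip_width'\].round(4)/round(o['grip_width'],4)/" st.py
python3 - <<'E'
from st import *
st([.517,-.072,.069])
c=camera_params("wrist"); im=grab_frame("wrist"); cv2.imwrite("pics/w1.png",im[:,:,::-1]); print(c)
E
```

```text
t 3.1 tcp [ 0.4997 -0.1026  0.2311] xang -0.407 z [-0. -0. -1.] F [ 0.78  0.22 -0.12] w 0.0512 j [ 0.31  0.22 -0.27  1.93  0.07  1.   -1.96]
shift mm [  3.9 -34.9 162.1]
{'fx': 328.2514027386262, 'fy': 328.2514027386262, 'cx': 276.1062996953413, 'cy': 211.93783734825809, 'k1': -0.058846996238995246, 'eye': array([ 0.57676761, -0.13570069,  0.37212739]), 'attitude': array([ 1.61242835, -2.44979608, -0.40713688])}
```

View pics/w1.png

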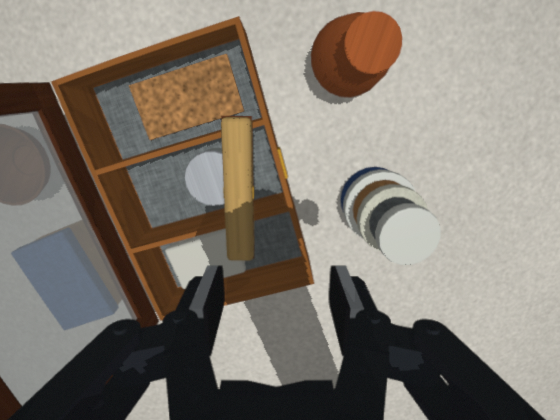

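Run:
```python
from st import *
c=camera_params("wrist"); im=cv2.imread("pics/w1.png")
def box3(cx,cy,a,hx,hy,zs):
    l=np.array([[hx,hy],[hx,-hy],[-hx,-hy],[-hx,hy]]); w=l@np.array([[np.cos(a),np.sin(a)],[-np.sin(a),np.cos(a)]])+[cx,cy]
    return [np.c_[w,np.full(4,z)] for z in zs]
S=2
big=cv2.resize(im[0:330,40:340],None,fx=S,fy=S,interpolation=cv2.INTER_CUBIC)
for P,col in [(box3(.5168,-.0719,-.41,.0675,.013,(.065,.089)),(0,255,0)),(box3(.533,-.0281,1.4397,.09,.133,(.065,)),(255,255,0)),(box3(.533,-.0281,1.4397,.085,.0435,(.065,)),(255,0,255))]:
    for Q in P: cv2.polylines(big,[((proj(Q,c)-[40,0])*S).astype(int)],True,col,1)
cv2.imwrite("pics/w1o.png",big)
```

```text
(no output)
```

View pics/w1o.png

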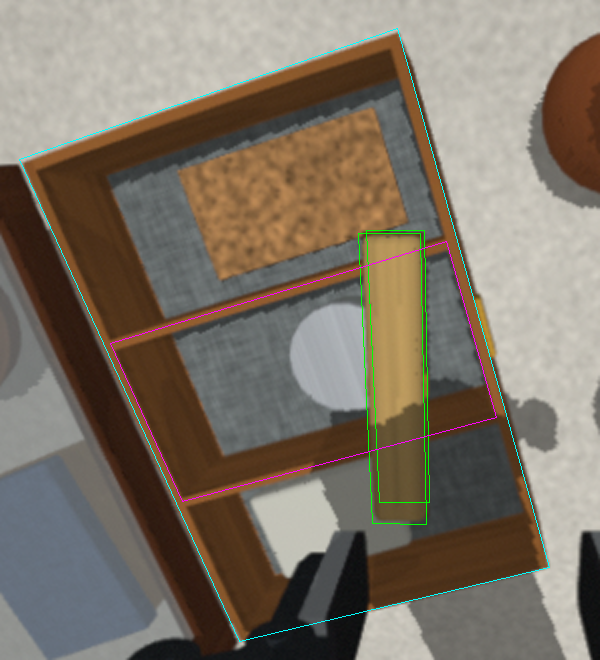

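Call:
carry_out(motion="0.4 4 -17 0 0; 0.4 0 -18 15 0; 0.4 0 0 30 0; 0.4 0 0 30 0; 0.4 0 0 30 0; 0.4 0 0 30 0; 0.4 0 0 15 0; 0.4 0 0 0 0")

```text
clock: 4.15
tcp_pos: [0.5172, -0.0713, 0.0806]
orientation: [-3.076, 0.635, 0.003]
contact_force: [-0.4, -0.2, 0.5]
grip_width: 0.0512
```

Run:
```python
from st import *
st([.517,-.072,.069])
im=grab_frame("scene"); cv2.imwrite("pics/s2.png",cv2.resize(im[120:320,130:430,::-1],None,fx=2.6,fy=2.6))
```

```text
t 4.15 tcp [ 0.5172 -0.0713  0.0806] xang -0.407 z [-0.002  0.001 -1.   ] F [-0.37 -0.16  0.47] w 0.0512 j [ 0.23  0.44 -0.26  2.03  0.17  0.69 -2.12]
shift mm [ 0.1  0.7 11.6]
```

View pics/s2.png

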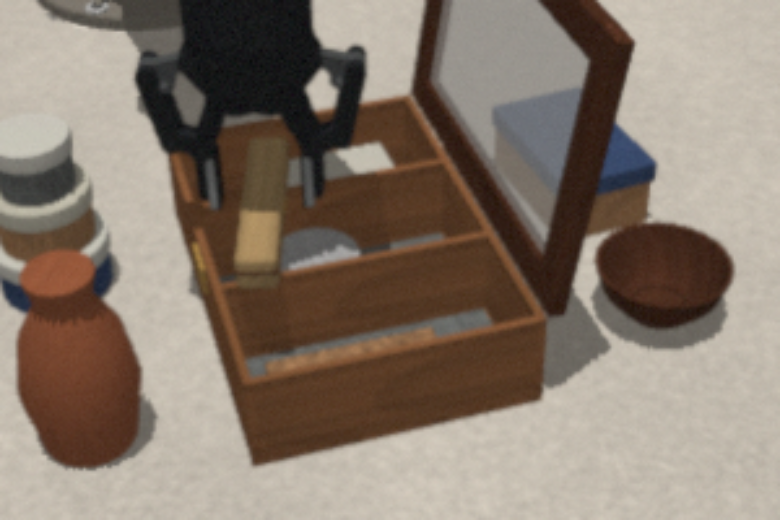

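Call:
carry_out(motion="0.4 0 0 6 0; 0.4 0 0 6 0; 0.6 0 0 0 0; 0.8 0 0 0 0; 0.9 0 0 0 0; 0.9 0 0 0 0; 0.9 0 0 0 0; 0.9 0 0 0 0")

```text
clock: 5.2
tcp_pos: [0.5175, -0.0721, 0.0695]
orientation: [3.076, -0.637, 0.0]
contact_force: [-0.1, 0.6, 2.0]
grip_width: 0.025
```

Run:
```python
from st import *
st([.517,-.072,.069])
```

```text
t 5.2 tcp [ 0.5175 -0.0721  0.0695] xang -0.408 z [ 0. -0. -1.] F [-0.14  0.59  1.96] w 0.025 j [ 0.22  0.46 -0.25  2.04  0.18  0.66 -2.13]
shift mm [-0.5  0.1  0.5]
```

Call:
carry_out(motion="0.9 0 0 -10 0; 0.9 0 0 -15 0; 0.9 0 0 -15 0; 0.9 0 0 -15 0; 0.9 0 0 -15 0; 0.9 20 -18 0 0; 0.9 30 -26 0 0; 0.9 30 -26 0 0")

```text
clock: 6.2
tcp_pos: [0.6197, -0.0394, 0.1403]
orientation: [3.076, -0.637, 0.001]
contact_force: [-0.1, -0.7, -1.3]
grip_width: 0.0251
```

Call:
carry_out(motion="0.9 0 0 0 -0.1; 0.9 0 0 0 -0.15; 0.9 0 0 0 -0.15; 0.9 0 0 0 -0.15; 0.9 0 0 0 -0.15; 0.9 0 0 0 -0.15; 0.9 0 0 0 -0.15; 0.9 0 0 0 -0.15")

```text
clock: 7.2
tcp_pos: [0.6185, -0.0398, 0.1399]
orientation: [2.925, 1.145, -0.0]
contact_force: [-0.1, -0.4, -1.0]
grip_width: 0.0256
```

Call:
carry_out(motion="0.9 0 0 0 -0.15; 0.9 0 0 0 -0.15; 0.9 0 0 0 -0.15; 0.9 0 0 0 -0.15; 0.9 0 0 0 -0.1; 0.9 0 0 0 0; 0.9 0 0 0 0; 0.9 0 0 0 0")

```text
clock: 8.2
tcp_pos: [0.6186, -0.0396, 0.1395]
orientation: [2.361, 2.072, -0.0]
contact_force: [-0.3, 0.0, -1.3]
grip_width: 0.0254
```

Run:
```python
from st import *
st([.6193,-.0395,.014])
for n in("top","scene","wrist"):
    im=grab_frame(n); cv2.imwrite(f"pics/{n}3.png",im[:,:,::-1])
a=cv2.imread("pics/top3.png")[95:320,165:365]; b=cv2.imread("pics/wrist3.png")
cv2.imwrite("pics/m3.png",np.hstack([cv2.resize(a,(320,360)),cv2.resize(b,(480,360))]))
```

```text
t 8.2 tcp [ 0.6186 -0.0396  0.1395] xang 1.441 z [ 0. -0. -1.] F [-0.32  0.04 -1.28] w 0.0254 j [ 0.46  0.58 -0.69  1.74  0.43  0.98 -0.52]
shift mm [  0.2   0.6 125.5]
```

View pics/m3.png

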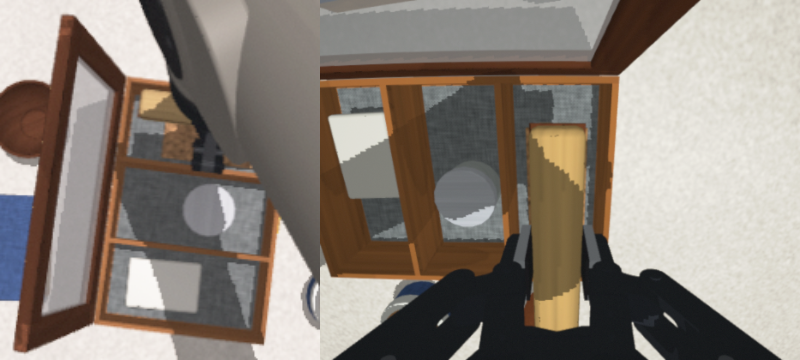

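View pics/scene3.png

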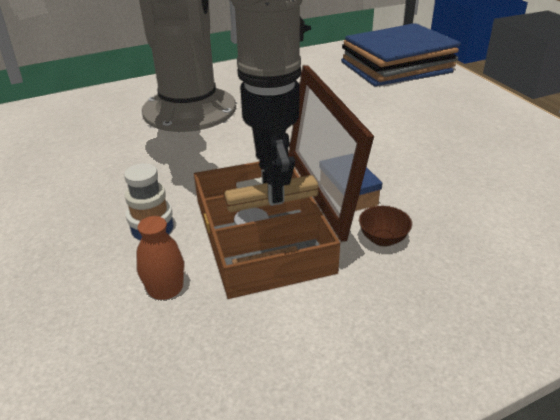

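Run:
```python
from st import *
B=np.array([.533,-.0281,1.4397]);a=B[2]
w=unproj([(245,147),(309,147)],.159,camera_params("wrist"))[:,:2]
print((w-B[:2])@np.array([[np.cos(a),-np.sin(a)],[np.sin(a),np.cos(a)]]))
```

```text
[[ 0.06679341 -0.07538945]
 [ 0.06684332 -0.09887511]]
```

Call:
carry_out(motion="0.9 0 0 10 0; 0.9 0 0 20 0; 0.9 0 0 20 0; 0.9 0 0 20 0; 0.9 0 0 20 0; 0.9 0 0 15 0; 0.9 0 0 10 0; 0.9 0 0 4 0")

```text
clock: 9.35
tcp_pos: [0.6185, -0.0395, 0.0198]
orientation: [-2.36, -2.073, 0.0]
contact_force: [-0.2, 0.6, -1.5]
grip_width: 0.0254
```

Run:
```python
from st import *
st([.6193,-.0395,.0145])
```

```text
t 9.35 tcp [ 0.6185 -0.0395  0.0198] xang 1.442 z [-0.  0. -1.] F [-0.21  0.57 -1.49] w 0.0254 j [ 0.4   0.73 -0.6   1.8   0.55  0.79 -0.62]
shift mm [0.1 0.8 5.3]
```

Call:
carry_out(motion="0.9 0 0 1 0; 0.9 0 0 1 0; 0.9 0 0 1 0; 0.9 0 0 1 0; 0.9 0 0 1 0; 0.9 0 0 0 0; 0.9 0 0 0 0; 0.9 0 0 0 0")

```text
clock: 10.35
tcp_pos: [0.619, -0.0396, 0.0191]
orientation: [2.358, 2.072, -0.0]
contact_force: [-14.2, -0.8, 28.1]
grip_width: 0.0252
```

Call:
carry_out(motion="0.9 0 0 -1 0; 0.9 0 0 -1 0; 0.9 0 0 -1 0; 0.9 0 0 -1 0; 0.9 0 0 -1 0; 0.9 0 0 0 0; 0.9 0 0 0 0; 0.9 0 0 0 0")

```text
clock: 11.35
tcp_pos: [0.6186, -0.0395, 0.0202]
orientation: [-2.36, -2.074, 0.0]
contact_force: [-0.0, 0.5, -1.1]
grip_width: 0.0252
```

Run:
```python
from st import *
st([.6193,-.0395,.0145]); print(r.get_obs()['moment'])
a=grab_frame("wrist")[:,:,::-1]; b=grab_frame("scene")[:,:,::-1]
cv2.imwrite("pics/w4.png",cv2.resize(a,(784,588))); cv2.imwrite("pics/s4.png",cv2.resize(b[140:300,180:380],None,fx=3.7,fy=3.7,interpolation=cv2.INTER_CUBIC))
```

```text
t 11.35 tcp [ 0.6186 -0.0395  0.0202] xang 1.442 z [-0.  0. -1.] F [-0.05  0.49 -1.1 ] w 0.0252 j [ 0.4   0.73 -0.6   1.8   0.55  0.79 -0.62]
shift mm [0.1 0.7 5.7]
[0.04687479 0.01792407 0.0119119 ]
```

View pics/w4.png

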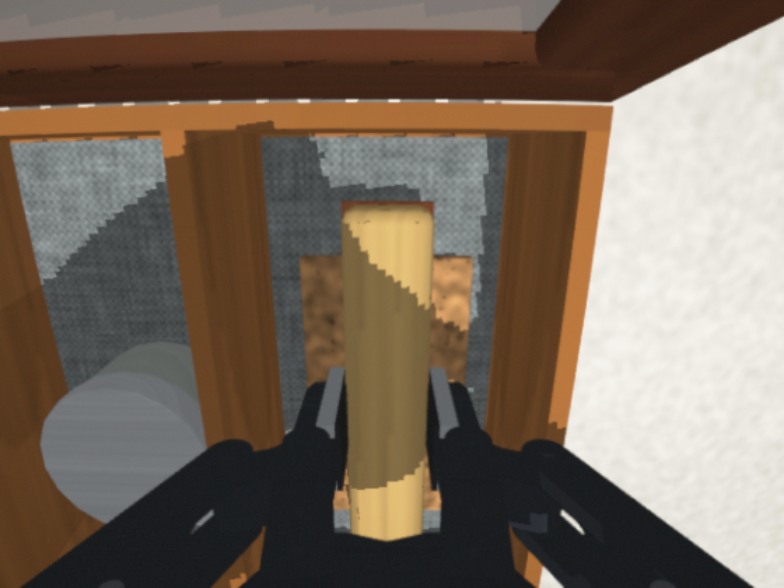

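View pics/s4.png

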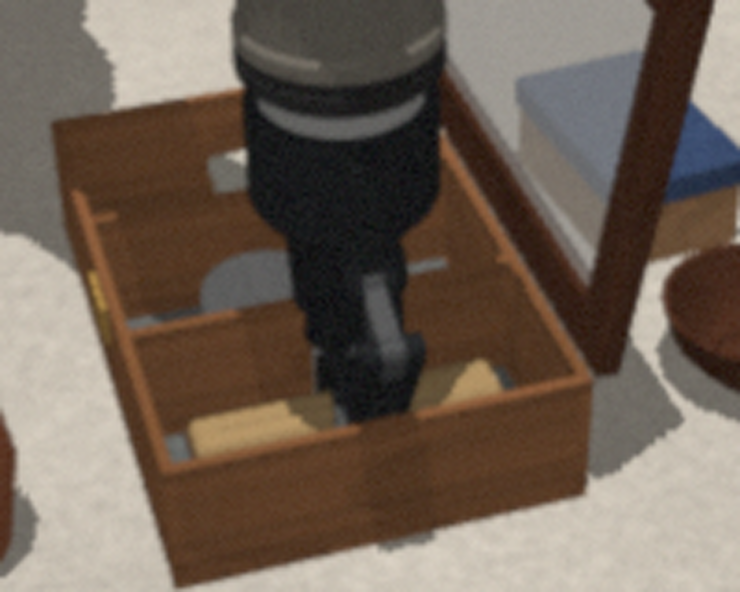

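Call:
carry_out(motion="0.9 0 0 -10 0; 0.9 0 0 -15 0; 0.9 0 0 -15 0; 0.9 0 0 -15 0; 0.9 0 0 -15 0; 0.9 0 0 0 0.1; 0.9 0 0 0 0.15; 0.9 0 0 0 0.15")

```text
clock: 12.45
tcp_pos: [0.6187, -0.0396, 0.091]
orientation: [2.729, 1.556, 0.001]
contact_force: [-0.4, -0.2, -1.1]
grip_width: 0.025
```

Call:
carry_out(motion="0.9 0 0 0 0.15; 0.9 0 0 0 0.15; 0.9 0 0 0 0.15; 0.9 0 0 0 0.15; 0.9 0 0 0 0.15; 0.9 0 0 0 0.15; 0.9 0 0 0 0.15; 0.9 0 0 0 0.05")

```text
clock: 13.45
tcp_pos: [0.6187, -0.0392, 0.091]
orientation: [-3.14, 0.095, -0.001]
contact_force: [-0.7, 0.2, -1.2]
grip_width: 0.0252
```

Call:
carry_out(motion="0.9 0 0 4 0; 0.9 0 0 5 0; 0.9 0 0 5 0; 0.9 0 0 3 0; 0.9 0 0 2 0; 0.9 0 0 0 0; 0.9 0 0 0 0; 0.9 0 0 0 0")

```text
clock: 14.45
tcp_pos: [0.6187, -0.0396, 0.0715]
orientation: [3.14, -0.091, 0.0]
contact_force: [-0.3, 1.2, -1.6]
grip_width: 0.0254
```

Run:
```python
from st import *
st([.6193,-.0395,.0695]); print(r.get_obs()['moment'])
a=grab_frame("wrist")[:,:,::-1]; b=grab_frame("scene")[:,:,::-1]
cv2.imwrite("pics/m5.png",np.hstack([cv2.resize(a,(400,300)),cv2.resize(b[120:300,160:400],(400,300))]))
```

```text
t 14.45 tcp [ 0.6187 -0.0396  0.0715] xang -0.058 z [ 0. -0. -1.] F [-0.31  1.17 -1.63] w 0.0254 j [ 0.18  0.59 -0.29  1.8   0.23  0.79 -1.86]
shift mm [ 0.6 -0.1  2. ]
[-0.07520916  0.01340632  0.0314132 ]
```

View pics/m5.png

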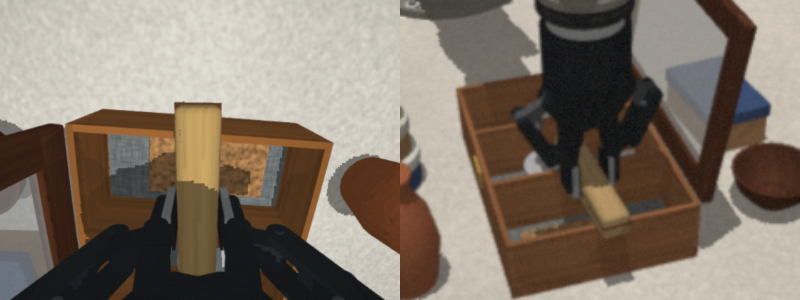

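Call:
carry_out(motion="0.9 0 0 1 0; 0.9 0 0 1 0; 0.9 0 0 0.5 0; 0.55 0 0 0 0; 0.5 0 0 0 0; 0.5 0 0 0 0; 0.5 0 0 -4 0; 0.5 0 0 -5 0")

```text
clock: 15.55
tcp_pos: [0.6186, -0.0395, 0.0781]
orientation: [-3.14, 0.091, 0.0]
contact_force: [-0.2, -0.3, 0.1]
grip_width: 0.0424
```

Call:
carry_out(motion="0.5 0 0 0 0; 0.6 0 0 0 0; 0.8 0 0 0 0; 0.9 0 0 0 0; 0.9 0 0 0 0; 0.9 0 0 0 0; 0.9 0 0 0 0; 0.9 0 0 0 0")

```text
clock: 16.55
tcp_pos: [0.6186, -0.0395, 0.0779]
orientation: [-3.14, 0.091, -0.0]
contact_force: [-0.6, 0.3, 3.3]
grip_width: 0.0253
```

Run:
```python
from st import *
st([.6193,-.0395,.0785]); print(r.get_obs()['moment'])
a=grab_frame("wrist")[:,:,::-1]; b=grab_frame("scene")[:,:,::-1]
cv2.imwrite("pics/m6.png",np.hstack([cv2.resize(a,(400,300)),cv2.resize(b[120:300,160:400],(400,300))]))
```

```text
t 16.55 tcp [ 0.6186 -0.0395  0.0779] xang -0.058 z [ 0.  0. -1.] F [-0.62  0.32  3.31] w 0.0253 j [ 0.18  0.58 -0.3   1.8   0.23  0.8  -1.85]
shift mm [ 0.7 -0.1 -0.6]
[0.00509758 0.23006328 0.0123523 ]
```

View pics/m6.png

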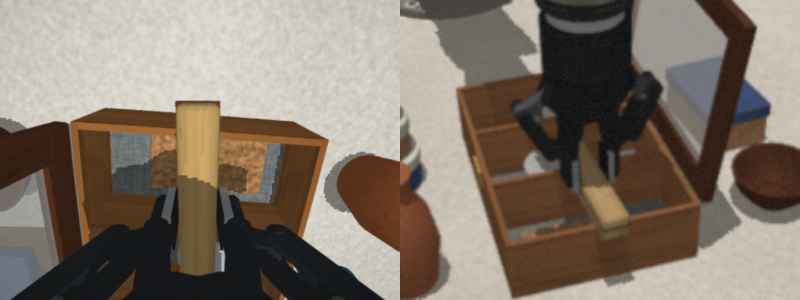

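Call:
carry_out(motion="0.9 0 0 -7 0; 0.9 0 0 -10 0; 0.9 0 0 -8 0; 0.9 0 0 0 -0.1; 0.9 0 0 0 -0.15; 0.9 0 0 0 -0.15; 0.9 0 0 0 -0.15; 0.9 0 0 0 -0.15")

```text
clock: 17.65
tcp_pos: [0.6187, -0.0397, 0.1033]
orientation: [2.978, 0.998, 0.001]
contact_force: [0.8, 0.1, -0.9]
grip_width: 0.0256
```

Call:
carry_out(motion="0.9 0 0 0 -0.15; 0.9 0 0 0 -0.15; 0.9 0 0 0 -0.15; 0.9 0 0 0 -0.15; 0.9 0 0 0 -0.15; 0.9 0 0 0 -0.05; 0.9 0 -1 0 0; 0.9 0 0 0 0")

```text
clock: 18.65
tcp_pos: [0.6176, -0.0396, 0.103]
orientation: [2.361, 2.072, -0.0]
contact_force: [-0.4, 0.1, -0.8]
grip_width: 0.0251
```

Call:
carry_out(motion="0.9 0 0 10 0; 0.9 0 0 15 0; 0.9 0 0 15 0; 0.9 0 0 13 0; 0.9 0 0 10 0; 0.9 0 0 8 0; 0.9 0 0 3 0; 0.9 0 0 0 0")

```text
clock: 19.65
tcp_pos: [0.6177, -0.0394, 0.0288]
orientation: [2.36, 2.074, 0.0]
contact_force: [-1.3, 0.8, -1.4]
grip_width: 0.0251
```

Run:
```python
from st import *
st([.6185,-.0395,.0229]); print(r.get_obs()['moment'])
a=grab_frame("wrist")[:,:,::-1]; b=grab_frame("scene")[:,:,::-1]
cv2.imwrite("pics/m7.png",np.hstack([cv2.resize(a,(400,300)),cv2.resize(b[120:300,160:400],(400,300))]))
```

```text
t 19.65 tcp [ 0.6177 -0.0394  0.0288] xang 1.442 z [ 0. -0. -1.] F [-1.33  0.84 -1.45] w 0.0251 j [ 0.4   0.71 -0.6   1.8   0.54  0.8  -0.61]
shift mm [0.  0.8 5.9]
[-0.01826257  0.00091393 -0.03905408]
```

View pics/m7.png

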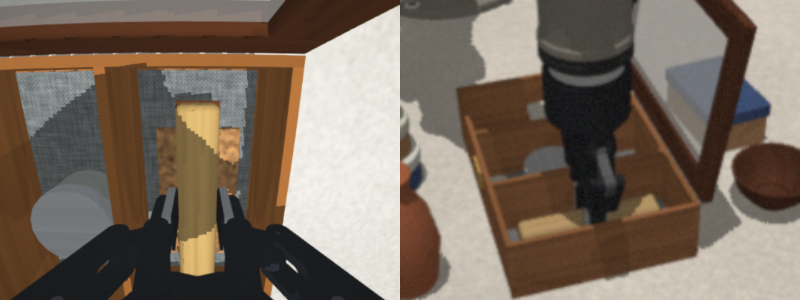

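Call:
carry_out(motion="0.9 0 0 2 0; 0.9 0 0 1 0; 0.9 0 0 1 0; 0.9 0 0 1 0; 0.9 0 0 0.5 0; 0.9 0 0 0 0; 0.9 0 0 0 0; 0.9 0 0 0 0")

```text
clock: 20.75
tcp_pos: [0.6177, -0.0395, 0.0233]
orientation: [2.36, 2.074, 0.0]
contact_force: [-0.4, -0.2, -0.5]
grip_width: 0.0252
```

Run:
```python
from st import *
st([.6185,-.0395,.0229])
```

```text
t 20.75 tcp [ 0.6177 -0.0395  0.0233] xang 1.442 z [ 0. -0. -1.] F [-0.35 -0.23 -0.47] w 0.0252 j [ 0.39  0.72 -0.59  1.8   0.55  0.79 -0.61]
shift mm [0.1 0.8 0.4]
```

Call:
carry_out(motion="0.9 0 0 0.5 0; 0.9 0 0 0.3 0; 0.72 0 0 0 0; 0.68 0 0 0 0; 0.65 0 0 0 0; 0.63 0 0 0 0; 0.62 0 0 0 0; 0.62 0 0 0 0")

```text
clock: 21.75
tcp_pos: [0.6176, -0.0394, 0.0225]
orientation: [-2.36, -2.073, -0.0]
contact_force: [-0.2, 0.1, -0.1]
grip_width: 0.0324
```

Call:
carry_out(motion="0.62 0 0 -3 0; 0.62 0 0 -6 0; 0.62 0 0 -12 0; 0.62 0 0 -20 0; 0.62 0 0 -40 0; 0.7 0 0 -50 0; 0.8 0 0 -50 0; 0.9 0 0 -50 0")

```text
clock: 22.75
tcp_pos: [0.6174, -0.0392, 0.2568]
orientation: [2.359, 2.073, 0.002]
contact_force: [0.5, -0.5, 1.1]
grip_width: 0.0089
```

Run:
```python
from st import *
st()
a=grab_frame("wrist")[:,:,::-1]; b=grab_frame("scene")[:,:,::-1]
cv2.imwrite("pics/m8.png",np.hstack([cv2.resize(a,(400,300)),cv2.resize(b[120:300,160:400],(400,300))]))
```

```text
t 22.75 tcp [ 0.6174 -0.0392  0.2568] xang 1.442 z [ 0.001 -0.    -1.   ] F [ 0.54 -0.5   1.08] w 0.0089 j [ 0.5   0.46 -0.74  1.63  0.33  1.18 -0.44]
```

View pics/m8.png

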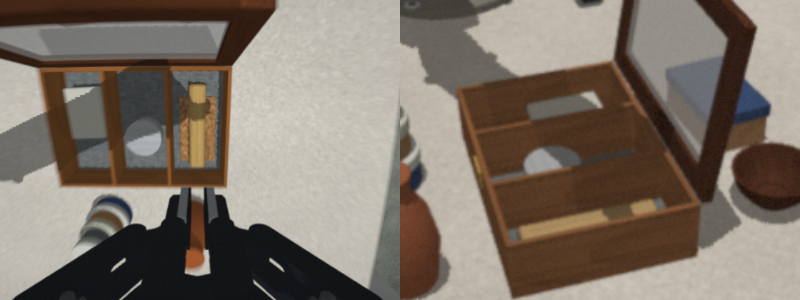

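Call:
carry_out(motion="1 0 0 -20 0; 1 0 0 -23 0; 1 20 -20 0 0; 1 30 -30 0 0; 1 35 -37 0 0; 1 35 0 0 0; 1 30 0 0 0; 1 5 0 0 0")

```text
clock: 23.85
tcp_pos: [0.5505, 0.1279, 0.2969]
orientation: [-2.355, -2.078, -0.0]
contact_force: [0.2, -1.0, -0.1]
grip_width: -0.0001
```

```bash
cat >> st.py <<'E'
B=np.array([.533,-.0281,1.4397])
def inhinge():
    o=r.get_obs(); a=B[2]; w=o['tcp_pos'][:2]-B[:2]
    b=w@np.array([[np.cos(a),-np.sin(a)],[np.sin(a),np.cos(a)]]); print("rel hinge x,z, y mm",((b[0]-.09)*1e3).round(1),((o['tcp_pos'][2]-.0655)*1e3).round(1),(b[1]*1e3).round(1))
E
python3 - <<'E'
from st import *
st();inhinge()
a=grab_frame("top")[:,:,::-1]; b=grab_frame("scene")[:,:,::-1]
cv2.imwrite("pics/m9.png",np.hstack([cv2.resize(a,(400,300)),cv2.resize(b,(400,300))]))
E
```

```text
t 23.85 tcp [0.5505 0.1279 0.2969] xang 1.446 z [-0.001  0.001 -1.   ] F [ 0.21 -1.02 -0.11] w -0.0001 j [ 0.32  0.35 -0.83  1.7   0.27  1.21 -0.7 ]
rel hinge x,z, y mm 67.0 231.4 3.0
```

View pics/m9.png

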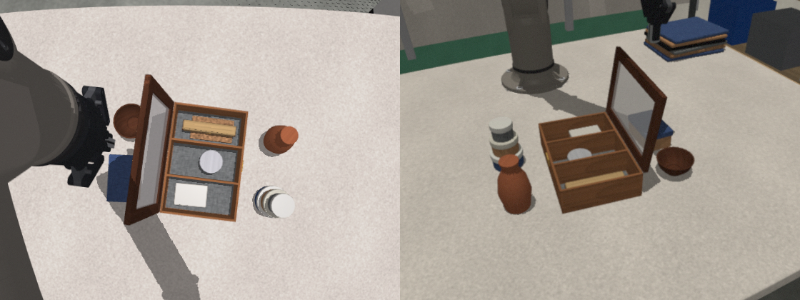

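Call:
carry_out(motion="1 0 0 15 0; 1 0 0 25 0; 1 0 0 25 0; 1 0 0 16 0; 1 -4 0 0 0; 1 -5 0 0 0; 1 -5 0 0 0; 1 -5 0 0 0")

```text
clock: 24.95
tcp_pos: [0.5496, 0.1078, 0.2169]
orientation: [2.359, 2.074, 0.006]
contact_force: [0.5, 4.4, 3.1]
grip_width: -0.0001
```

Call:
carry_out(motion="1 -5 0 0 0; 1 -7 0 0 0; 1 -7 0 0 0; 1 -7 0 0 0; 1 -7 0 0 0; 1 -7 0 0 0; 1 -5 0 0 0; 1 0 0 0 0")

```text
clock: 25.95
tcp_pos: [0.5427, 0.0607, 0.215]
orientation: [2.361, 2.072, -0.003]
contact_force: [0.1, 0.5, -0.4]
grip_width: 0.0003
```

Run:
```python
from st import *
st();inhinge()
a=grab_frame("top")[:,:,::-1]; b=grab_frame("scene")[:,:,::-1]
cv2.imwrite("pics/m10.png",np.hstack([cv2.resize(a,(400,300)),cv2.resize(b,(400,300))]))
```

```text
t 25.95 tcp [0.5427 0.0607 0.215 ] xang 1.441 z [-0.001 -0.001 -1.   ] F [ 0.07  0.46 -0.42] w 0.0003 j [ 0.41  0.39 -0.79  1.84  0.32  1.04 -0.64]
rel hinge x,z, y mm -0.7 149.5 2.0
```

View pics/m10.png

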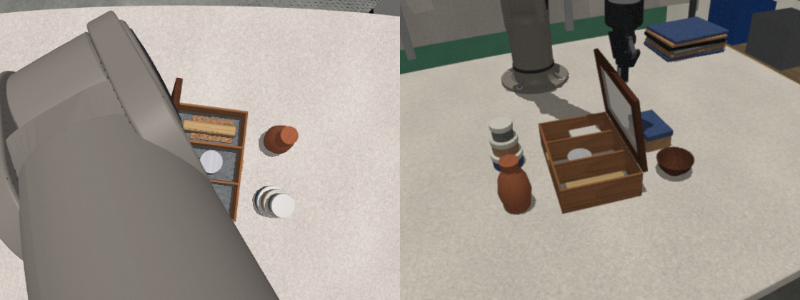

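Call:
carry_out(motion="1 -10 0 1 0; 1 -10 0 2 0; 1 -12 0 3 0; 1 -14 0 5 0; 1 -14 0 6 0; 1 -13 0 8 0; 1 -12 0 9 0; 1 0 0 0 0")

```text
clock: 27.05
tcp_pos: [0.5317, -0.0243, 0.1805]
orientation: [-2.362, -2.071, 0.003]
contact_force: [0.5, -0.1, 0.2]
grip_width: -0.0003
```

Run:
```python
from st import *
st();inhinge()
b=grab_frame("scene")[:,:,::-1]
cv2.imwrite("pics/m11.png",cv2.resize(b[40:320,120:440],(640,560)))
```

```text
t 27.05 tcp [ 0.5317 -0.0243  0.1805] xang 1.44 z [-0.001 -0.001 -1.   ] F [ 0.47 -0.07  0.18] w -0.0003 j [ 0.54  0.4  -0.76  1.91  0.33  0.96 -0.5 ]
rel hinge x,z, y mm -86.4 115.0 1.8
```

View pics/m11.png

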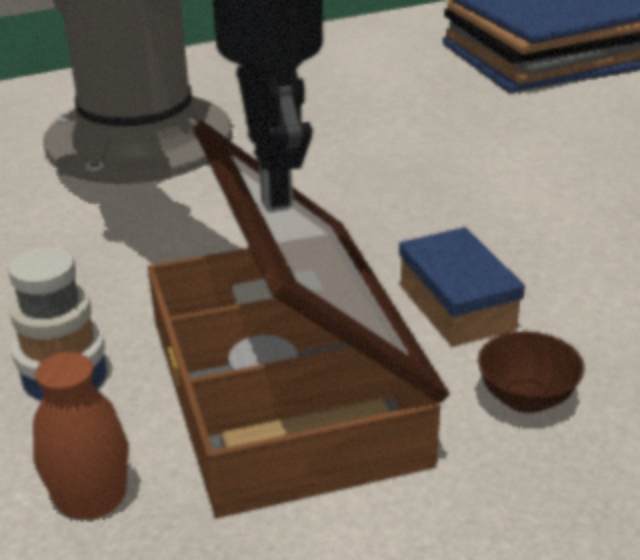

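Call:
carry_out(motion="1 -5 0 5 0; 1 -8 0 8 0; 1 -8 0 9 0; 1 -8 0 10 0; 1 -5 0 9 0; 1 -4 0 9 0; 1 -3 0 8 0; 1 0 0 0 0")

```text
clock: 28.1
tcp_pos: [0.526, -0.0631, 0.1226]
orientation: [-2.359, -2.072, 0.002]
contact_force: [-0.5, 0.4, -0.2]
grip_width: 0.0002
```

Run:
```python
from st import *
st();inhinge()
b=grab_frame("scene")[:,:,::-1]
cv2.imwrite("pics/m12.png",cv2.resize(b[40:320,120:440],(640,560)))
```

```text
t 28.1 tcp [ 0.526  -0.0631  0.1226] xang 1.442 z [-0.002  0.    -1.   ] F [-0.52  0.39 -0.16] w 0.0002 j [ 0.57  0.47 -0.71  1.96  0.4   0.85 -0.49]
rel hinge x,z, y mm -125.6 57.1 2.4
```

View pics/m12.png

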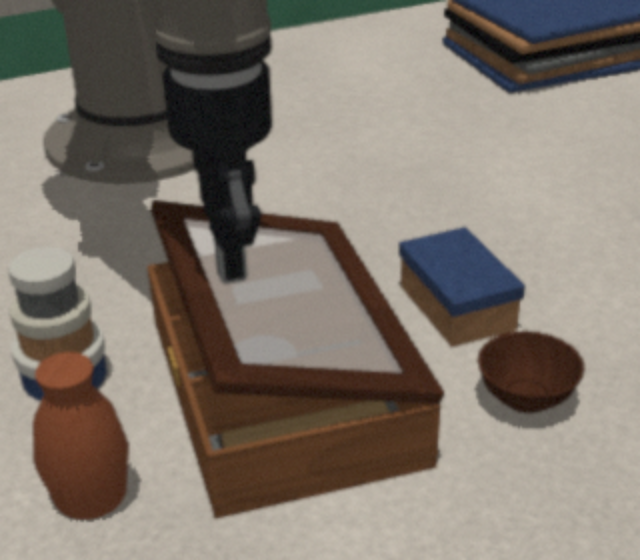

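Call:
carry_out(motion="1 -3 0 6 0; 1 -3 0 6 0; 1 -2 0 6 0; 1 -2 0 6 0; 1 -1 0 6 0; 1 -1 0 5 0; 1 0 0 4 0; 1 0 0 3 0")

```text
clock: 29.15
tcp_pos: [0.5252, -0.0753, 0.0812]
orientation: [2.36, 2.073, -0.001]
contact_force: [-0.3, -1.0, 1.2]
grip_width: 0.0002
```

Call:
carry_out(motion="1 0 0 1 0; 1 0 0 1 0; 1 0 0 1 0; 1 0 0 1 0; 1 0 0 0.5 0; 1 0 0 0 0; 1 0 0 0 0; 1 0 0 0 0")

```text
clock: 30.15
tcp_pos: [0.5253, -0.0749, 0.0776]
orientation: [2.36, 2.073, -0.001]
contact_force: [-3.2, -1.3, 7.6]
grip_width: 0.0002
```

Run:
```python
from st import *
st();inhinge()
b=grab_frame("scene")[:,:,::-1]
cv2.imwrite("pics/m13.png",cv2.resize(b[40:320,120:440],(640,560)))
```

```text
t 30.15 tcp [ 0.5253 -0.0749  0.0776] xang 1.442 z [-0.    -0.001 -1.   ] F [-3.18 -1.32  7.63] w 0.0002 j [ 0.55  0.54 -0.67  1.99  0.47  0.77 -0.52]
rel hinge x,z, y mm -137.4 12.1 1.6
```

View pics/m13.png

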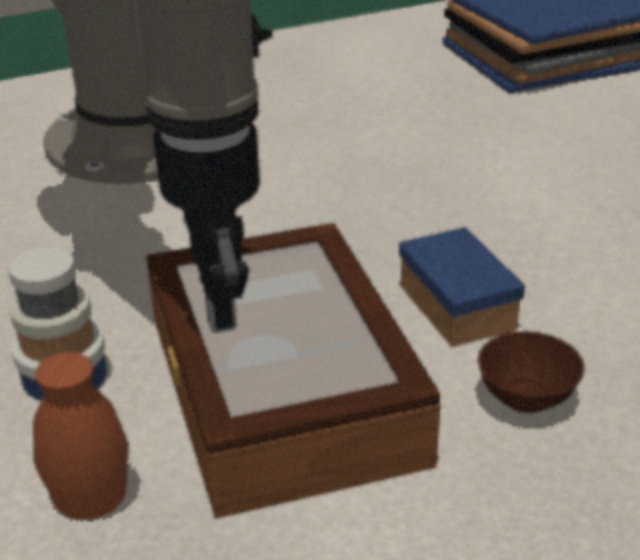

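Call:
carry_out(motion="1 0 0 0.5 0; 1 0 0 0.5 0; 1 0 0 0 0; 1 0 0 0 0; 1 0 0 -1 0; 1 0 0 -3 0; 1 0 0 -10 0; 1 0 0 -20 0")

```text
clock: 31.2
tcp_pos: [0.5248, -0.0746, 0.1105]
orientation: [-2.359, -2.073, 0.001]
contact_force: [-0.8, 0.1, -0.7]
grip_width: 0.0002
```

Call:
carry_out(motion="1 0 0 -30 0; 1 0 0 -30 0; 1 0 0 -30 0; 1 0 0 -20 0; 1 0 0 0 0; 1 0 0 0 0; 1 0 0 0 0; 1 0 0 0 0")

```text
clock: 32.2
tcp_pos: [0.5249, -0.0748, 0.2193]
orientation: [-2.359, -2.073, 0.001]
contact_force: [-0.4, 0.4, -0.1]
grip_width: 0.0001
```

Run:
```python
from st import *
st();inhinge()
b=grab_frame("scene")[:,:,::-1]; c=camera_params("scene")
P=[]
a=B[2];Rm=np.array([[np.cos(a),np.sin(a)],[-np.sin(a),np.cos(a)]])
l=np.array([[.09,.133],[.09,-.133],[-.09,-.133],[-.09,.133]])@Rm+B[:2]
b=cv2.resize(b[100:320,120:400],None,fx=2.5,fy=2.5)
cv2.polylines(b,[((proj(np.c_[l,np.full(4,.0775)],c)-[120,100])*2.5).astype(int)],True,(0,255,0),1)
cv2.imwrite("pics/m14.png",b)
```

```text
t 32.2 tcp [ 0.5249 -0.0748  0.2193] xang 1.442 z [-0.001  0.    -1.   ] F [-0.36  0.43 -0.13] w 0.0001 j [ 0.66  0.35 -0.78  1.87  0.28  1.03 -0.36]
rel hinge x,z, y mm -137.3 153.8 1.9
```

View pics/m14.png

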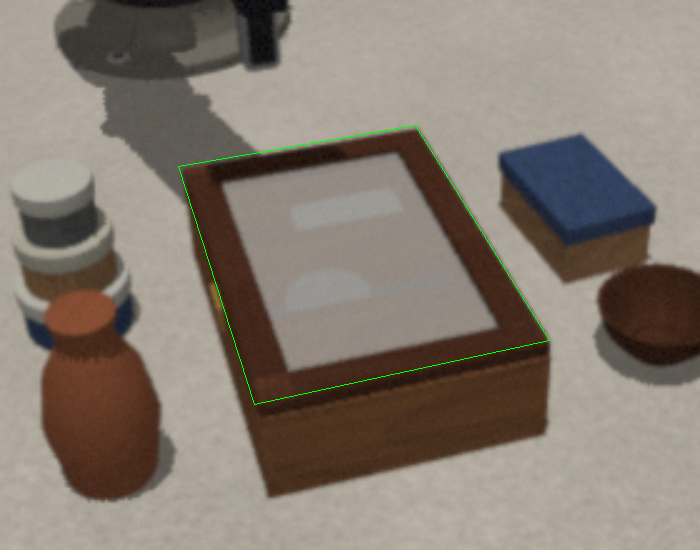

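```bash
python3 -c "
from bench import r
print(r.hand_in())"
```

```text
the job is handed in; nothing more can be done
None
```

The pen case is lying on the cork pad in its compartment and the lid is closed. I handed the job in at about 32 s of the 64 s allowed; the hand-in gives no verdict.

- **Pen case:** My first try at lowering it stopped about 5 mm too high. The gripper's linkage most likely touched the box's far wall rim, and the force reading was about 28 N up and 14 N sideways (the limit for the gripper's body is 40 N). I backed off and rested the case across the wall and divider. I gripped it about 8 mm higher, then lowered it until it was just about touching the pad and let go. The pictures afterwards show it lying along the middle of the compartment.
- **Lid:** I pushed it over from behind in small steps, with the last 0.3 rad at about 0.3 rad/s on average. At the end I pressed it shut, with a reading of 7.6 N, and the fingertips stood at 77.6 mm, where a closed lid's top should be (77.5 mm).
- **Last checks:** In the final picture the lid lies flat along the predicted closed outline, and none of the goods around the box look moved. I compared those by eye and did not measure them. The tin and trinket box looked in place in the last view before the lid closed; I did not measure them either. The arm stands about 140 mm above the lid, with no contact force beyond sensor noise. I could not see the pen case clearly through the closed lid, so its position rests on the earlier pictures.

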